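# Find the sunken catch of the slide case by feel and spring the lid

## Robot

A 6-joint arm with a two-finger parallel gripper is mounted at the origin on the work surface. World frame = base frame: x ahead of the robot, y to its left, z up, the work surface at z = 0. Lengths are in m, angles in rad, forces in N, time in s.
With the tool pointing down it reaches from about 0.25 to 0.725 m from the base axis. Payload 4 kg.
Tool frame: the origin (TCP) lies on the centre line of the jaws, within the pads' length; the fingertips stand 25 mm ahead of it and the grasp point (between the pads) lies 6 mm ahead of it; z points along the fingers, x is the direction in which the jaws open and shut, and the axes are right-handed (so a half turn about z gives the same grasp; the last joint's range is limited). The gripper opens to 85 mm and grips with 20 to 120 N. Pads are 22 mm wide; open, the fingers measure 114 mm over their backs; the gripper's body (76 mm by 85 mm) begins 54 mm behind the grasp point. The pads swing forward as they close: fully open they stand 13 mm farther back than shut.
Start: joints at [-1.299, 0.241, 0.005, 1.335, 0, 1.571], TCP at [0.134, -0.482, 0.256] pointing down, gripper open.
Joint ranges: [-2.72, 2.72], [-1.05, 1.87], [-1.09, 1.28], [-1.99, 2.15], [-1.42, 1.44], [-3.14, 3.14]. Speed limits (rad/s): [2.79, 2.79, 3.14, 3.14, 3.14, 3.14].

## Interface

Orientations are given as a unit quaternion [x, y, z, w].
In Python, from workcell import bot, imaging, order gives the robot as it stands.
- The arm moves only by the tool carry_out, never from a script. Its argument "moves" is a list of rows, each a list of 5 numbers: the shift along the tool's x, y, z scaled (see below), then the turn about the tool's z scaled (see below), then the opening, from -1 (shut) to 1 (fully open). In form: [[tx, ty, tz, roll, hand], ...]. A call has 1 to 20 rows; each row is the pose to reach, as a shift and turn from the pose commanded when the call began, along the tool's axes at that moment; what a row does not reach only later rows make up. The controller multiplies each number of a shift by 0.1 m and each number of a turn by 90 degrees. A row lasts 1/10 s, in which the tool goes at most 50 mm and 8.59 degrees, less where a joint would pass 70% of its speed; a pose out of reach is approached as far as the arm can. A call with a number of a shift or a turn outside -1 to 1 is refused whole. A call with a gripper value outside its range is refused whole. The fingers move at their own pace and stop on an object; the grip force is fixed at half the most. Time passes only in rows, so rows that repeat a pose let the fingers close. It gives the time, the measured TCP pose, the force and the opening at its end, in the units of the state.
- bot.get_obs(): the state, without advancing time (a new reading comes with each control period).
- imaging.camera(name): name is "scene" or "top" or "wrist"; returns the picture (480x640x3 uint8, red, green, blue); there is no depth.
- imaging.camera_model(name): a dict with "fovy" (degrees; the focal length in pixels is half the picture's height over the tangent of half this angle, whatever the lens; pixels are square), "cx", "cy" (the principal point, pixels), "eye" and "rotation" of the camera in the world. Camera axes: x right, y up, looking along -z (the intrinsics and any distortion apply to the point x, -y, -z); pixel columns grow to the right and rows downward; lengths in m; the calibration is good to about 2 mm. A picture is of the moment at which its call begins: read the wrist's pose just before it. camera_model takes no time and is no camera call; for the wrist camera it gives the pose at the moment of the call.
- order.job_done(): hands the job in, once; it reports no verdict.
The state is a dict: "clock": time; "joint_pos": joint angles; "joint_vel": joint speeds; "tau": joint torques, N m; "eef_pos": TCP position; "tool_rot": TCP orientation; "ft_force": force on the tool from outside, world axes, zero at the start; "ft_torque": the same for the moment, N m; "grip_width": finger opening in m.
Only numpy, scipy, OpenCV 4.12 (cv2) and the standard library are available. Lean on these libraries where they do the work, as an engineer would, in place of code of your own. Each camera call takes 0.05 s, during which the arm holds its last target.

## Task

Open the microscope-slide case: with a fingertip, feel along the top of its front rim until you find the notch cut into it, then press down the spring catch inside the notch so that the lid springs open, and let the catch come back up. Pick nothing up, leave the jar, the dish and the dropper bottle where they stand, and finish with the lid standing open and your hand clear of everything.

Things in the scene. Friction and masses are not known exactly. Their poses are not given: they have to be found in the camera images.
- case: Grey plastic case for microscope slides, fixed to the table, 236 mm deep (x) by 300 mm wide (y) by 70 mm high. Origin: centre of its underside; x points from its front (robot side) to its rear, z up. Along the front runs a flat-topped rim, case x -118 to -84 mm, y -150 to 150 mm, its top 70 mm up, level with the lid right behind it. All parts are the same grey. Somewhere in the rim is one notch.
- rim_left (a point): The middle of the rim's top at its left end: case x = -101, y = 150, z = 70 mm. The notch's place along the rim differs from start to start and is not given; its centre lies between 62 and 238 mm from this end, and the outermost 40 mm at each end are always plain. Its axes are those of the case.
- rim_right (a point): The middle of the rim's top at its right end: case x = -101, y = -150, z = 70 mm. The notch is open to the top and to the front, 40 mm wide along the rim, and reaches from the rim's front face 31 mm back to a 3 mm thick wall at case x = -87 mm. Its floor is the catch, a flat spring tab 39 mm (y) by 28 mm (x), its top 12 mm below the rim's top. Its axes are those of the case.
- catch (a joint): The spring tab on the notch's floor: how far it is pressed straight down, m. 0 is up, 0.007 is against its stop; the lid is released at about 0.0045. It needs 2 N to start and 6 N at the stop, and springs back by itself.
- lid (a joint): The lid of the case, a 7 mm thick plate 200 mm (x) by 300 mm (y), hinged along its rear edge (case x = 114 mm, 64 mm above the table). Angle in rad: 0 is shut and held by the catch; once released, springs swing it up by itself (front edge upward) in about 2 s to its stop at 1.35, unless something stands in its way.
- jar: Screw-top glass jar standing loose on the table, 62 mm across, 85 mm high; origin: centre of its underside.
- dish: Closed round clear plastic dish lying loose on the table, 95 mm across, 17 mm high; origin: centre of its underside. (A 350 mm tall white microscope stands unused far to the robot's right, beside its base, about 0.6 m away.)
- dropper: Small amber dropper bottle with a black cap standing loose on the table, 36 mm across, 75 mm high; origin: centre of its underside.
Mind the look-alikes: they are no part of the job. Of the things that look like the jar, take the one that is farthest to the robot's left at the start.

How it is judged:
On the way, in this order (a step that is already met when the one before it is completed fails the run):
1. a fingertip touches the top of the case's front rim, the catch not yet pressed and the lid shut (contact force between the fingers and anything else above 0.5 N and x of the grasp point in the frame of case between -0.15 and -0.06 m and y of the grasp point in the frame of case between -0.165 and 0.165 m and z of the grasp point in the frame of case between 0.07 and 0.115 m and value of joint catch below 0.001 m and value of joint lid below 0.03 rad), for 0.1 s.
2. the catch in the notch is pressed down far enough to release the lid (value of joint catch above 0.0042 m), for 0.05 s.
At the end, for the whole second after the job is handed in: The lid stands open at 1.2 rad or more (its stop is at 1.35) and at rest, the catch is back up to within 1.5 mm, and the jar, dish and dropper bottle stand within 20 mm of where they were, upright (value of joint lid above 1.2 rad and velocity of joint lid below 0.1 rad/s and value of joint catch below 0.0015 m and distance of each of jar, dish, dropper from where it was at the start of the episode below 0.02 m and angle between each of jar, dropper's own z axis and vertical below 0.2 rad); the robot touches nothing.
It fails at once if the jar, dish or dropper bottle is lifted, carried or pushed away (more than 30 mm) (distance of any of jar, dish, dropper from where it was at the start of the episode above 0.03 m).
It fails at once if the jar, dish or dropper bottle is gripped or pressed by the fingers (over 8 N) (contact force between the fingers and jar above 8 N or contact force between the fingers and dish above 8 N or contact force between the fingers and dropper above 8 N).
It also fails if it takes over 64 s, if anything falls off the work surface, if the arm or the gripper's body presses on something with over 40 N, if the wrist force passes 120 N, or if a joint passes its speed limit or range.

## Working session

There is one attempt and no reset: what is moved stays moved. The work goes in short steps, Python scripts to look and compute and a tool call to move; the robot and the scene stay as the last step left them, time stands still between calls to the robot, and variables do not carry over. Pictures are saved under pics/ and viewed, and the job is handed in when it is done.

Besides the shell and the picture viewer there is one more tool, called after "Call:" as name([rows], argument=value, ...), one row to a line, values as JSON. carry_out: Moves the arm, as the interface text tells. Its arguments: {"type":"object","properties":{"moves":{"type":"array","items":{"type":"array","items":{"type":"number","minimum":-1,"maximum":1}}}},"required":["moves"]}

```bash
mkdir -p pics; ls; python3 - <<'E'
from workcell import bot,imaging,order
import cv2
o=bot.get_obs()
for k,v in o.items(): print(k,v)
for n in ["scene","top","wrist"]:
    m=imaging.camera_model(n); print(n,m)
    cv2.imwrite(f"pics/{n}0.png",imaging.camera(n)[:,:,::-1])
E
```

```text
pics
clock 0.0
joint_pos [-1.29898816e+00  2.41376450e-01  3.72041867e-03  1.33514763e+00
  6.65482208e-06  1.57081107e+00]
joint_vel [ 0.00135293 -0.00124946  0.0003451  -0.00115933  0.00290757 -0.00044361]
tau [ 3.89609140e-04 -3.72319543e+01  2.52406704e+01  1.69164408e-02
 -1.69884247e-04  3.88213834e-06]
eef_pos [ 0.13408759 -0.48110113  0.25542965]
tool_rot [ 7.96385012e-01 -6.04789142e-01 -7.97301482e-04 -6.09644687e-04]
ft_force [-0.4052687  -0.58007348 -0.24034473]
ft_torque [ 0.03898809  0.03129413 -0.03240004]
grip_width 0.08556040264020902
scene {'fovy': 51.44592229411364, 'cx': 323.8211172764941, 'cy': 222.16613764337382, 'eye': array([ 0.8924387 , -0.32437577,  0.64959228]), 'rotation': array([0.31778746, 0.13912964, 0.36699103, 0.86311741])}
top {'fovy': 52.83277678320574, 'cx': 318.1648865608075, 'cy': 241.39224945727085, 'eye': array([0.34971608, 0.02376834, 0.99944266]), 'rotation': array([ 0.08034229, -0.0764013 , -0.69495846,  0.71045106])}
wrist {'fovy': 63.43381337909929, 'cx': 325.9808055446629, 'cy': 237.80537965287982, 'eye': array([ 0.21386382, -0.45745305,  0.37446786]), 'rotation': array([-0.12890636,  0.09857556, -0.59689743,  0.78573499])}
```

View pics/scene0.png

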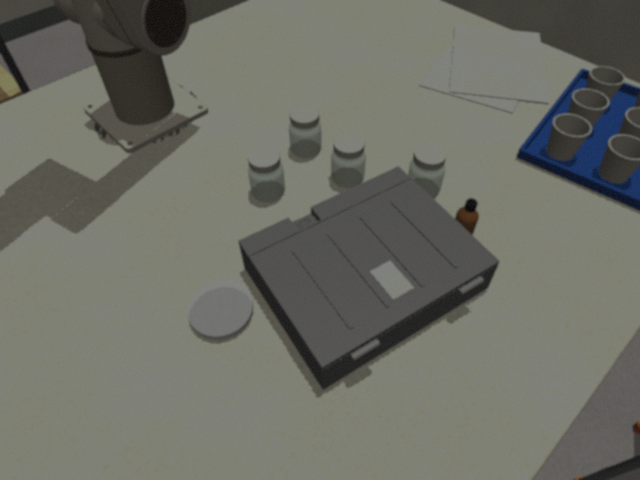

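View pics/top0.png

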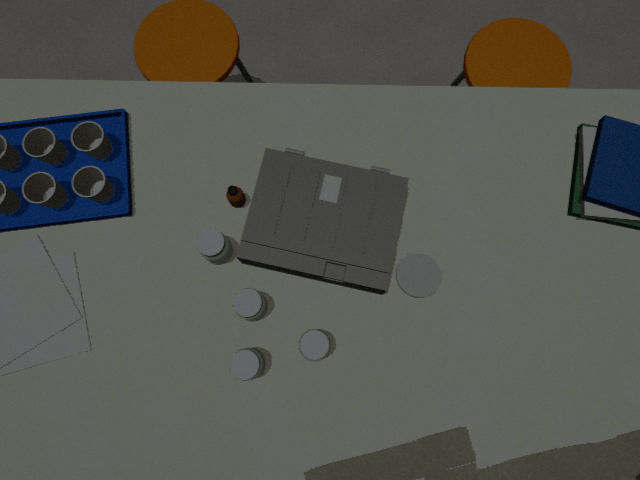

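View pics/wrist0.png

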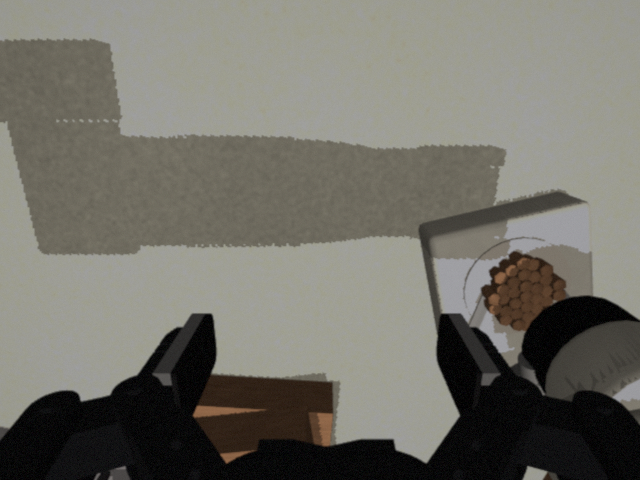

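```bash
cat > h.py <<'E'
import numpy as np
from scipy.spatial.transform import Rotation as R
def ray(m,u,v):
    f=240/np.tan(np.radians(m['fovy']/2)); q=np.array(m['rotation'])
    d=np.array([(u-m['cx'])/f,-(v-m['cy'])/f,-1.]); return np.array(m['eye']),R.from_quat(q).apply(d)
def onplane(m,u,v,z):
    e,d=ray(m,u,v); return e+d*(z-e[2])/d[2]
def proj(m,p):
    f=240/np.tan(np.radians(m['fovy']/2)); c=R.from_quat(m['rotation']).inv().apply(np.array(p)-m['eye'])
    return m['cx']+f*c[0]/-c[2], m['cy']-f*c[1]/-c[2]
E
python3 - <<'E'
import cv2,numpy as np
def enh(i,k):
    i=cv2.resize(i,None,fx=k,fy=k,interpolation=cv2.INTER_CUBIC)
    return np.clip(i.astype(float)*1.8,0,255).astype('uint8')
i=cv2.imread('pics/top0.png'); cv2.imwrite('pics/topc.png',enh(i[140:305,225:425],4))
i=cv2.imread('pics/scene0.png'); cv2.imwrite('pics/scenec.png',enh(i[160:310,230:430],4))
E
```

```text
(no output)
```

View pics/topc.png

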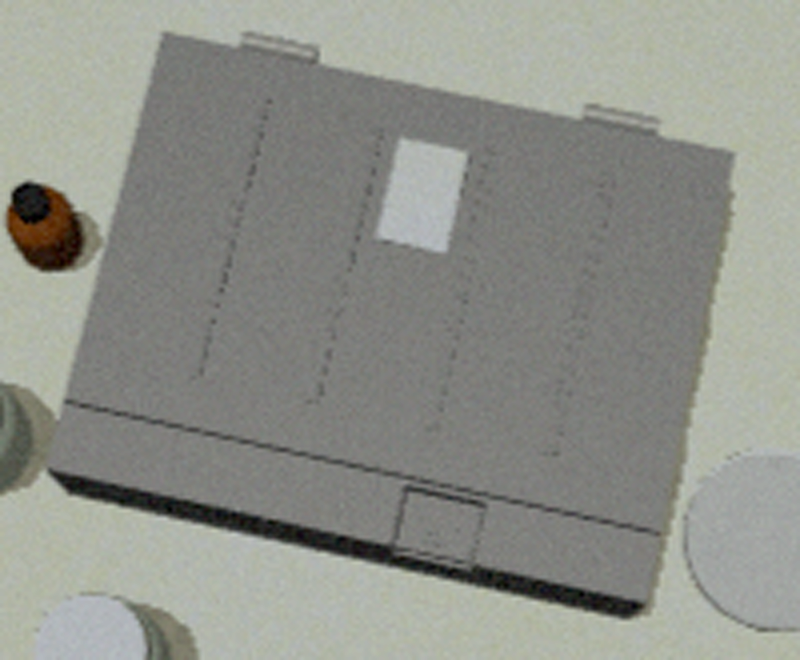

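View pics/scenec.png

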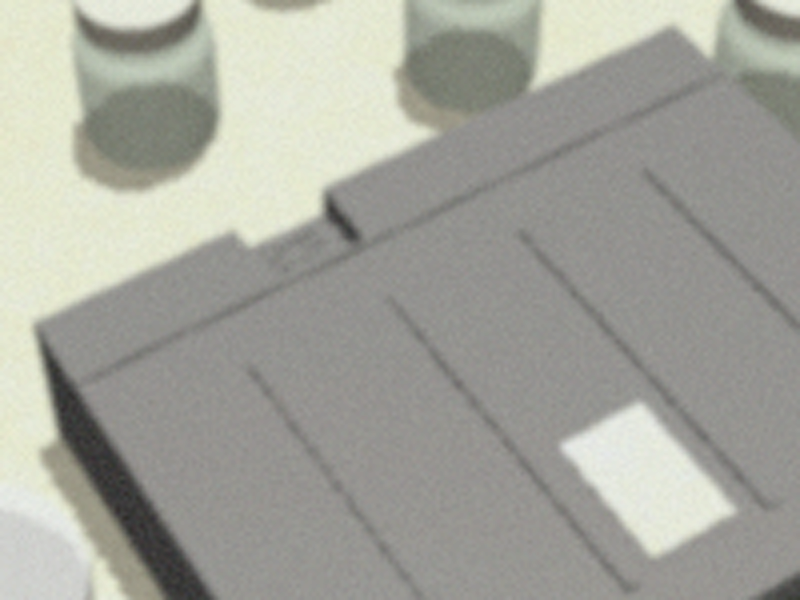

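```bash
python3 - <<'E'
from workcell import bot,imaging
from h import *
import cv2
m=imaging.camera_model('top'); s=imaging.camera_model('scene')
P=lambda x,y,z=.07: onplane(m,225+(x+.5)/4-.5,140+(y+.5)/4-.5,z)
S=lambda x,y,z=.07: onplane(s,230+(x+.5)/4-.5,160+(y+.5)/4-.5,z)
pts=dict(RL=(163,33),RR=(735,152),SL=(66,401),SR=(658,533),FL=(50,472),FR=(643,603),NL=(405,487),NR=(487,505))
C=dict(RL=(.116,.15),RR=(.116,-.15),SL=(-.084,.15),SR=(-.084,-.15),FL=(-.118,.15),FR=(-.118,-.15))
W={k:P(*v)[:2] for k,v in pts.items()}
for k,v in W.items(): print(k,v.round(4))
print('scene FL,FR,SL,SR', [S(*p)[:2].round(4) for p in [(675,27),(37,327),(724,72),(82,383)]])
print('scene notch top corners',[S(*p)[:2].round(4) for p in [(325,190),(237,234)]])
ks=list(C); A=np.array([C[k] for k in ks]); B=np.array([W[k] for k in ks])
def rig(A,B):
    a=A-A.mean(0); b=B-B.mean(0); th=np.arctan2((a[:,0]*b[:,1]-a[:,1]*b[:,0]).sum(),(a*b).sum())
    M=np.array([[np.cos(th),-np.sin(th)],[np.sin(th),np.cos(th)]]); return th,M,B.mean(0)-M@A.mean(0)
th,M,t=rig(A,B); print('th',th,'t',t,'res mm',((B-A@M.T-t)*1e3).round(1).tolist())
for k in ['NL','NR']: print(k,'case',M.T@(W[k]-t))
for p in [(325,190),(237,234)]: print('scene notch case',M.T@(S(*p)[:2]-t))
for p in [(393,555),(472,572)]: print('tab front',M.T@(P(*p,.058)[:2]-t))
for p in [(675,27),(37,327),(724,72),(82,383)]: print('scene corner case',M.T@(S(*p)[:2]-t))
for n,(u,v,z) in dict(jar1=(211,243,.085),jar2=(250,304,.085),jar3=(247,364,.085),jar4=(314,345,.085),dish=(419,276,.017),drop=(233,190,.075)).items():
    print(n,onplane(m,u,v,z).round(3), M.T@(onplane(m,u,v,z)[:2]-t))
E
```

```text
RL [0.755  0.1447]
RR [ 0.6963 -0.1489]
SL [0.5593 0.1835]
SR [ 0.4999 -0.1079]
FL [0.5235 0.1893]
FR [ 0.4656 -0.1003]
NL [0.5199 0.0154]
NR [ 0.5118 -0.0247]
scene FL,FR,SL,SR [array([0.5291, 0.193 ]), array([ 0.4703, -0.1002]), array([0.561 , 0.1869]), array([ 0.5024, -0.1043])]
scene notch top corners [array([0.4944, 0.0234]), array([ 0.4876, -0.0166])]
th -0.19896820395810538 t [0.611374   0.02107219] res mm [[0.2, -0.5], [0.9, -0.0], [0.7, -1.2], [0.5, 1.5], [-1.8, -2.1], [-0.4, 2.3]]
NL case [-0.08857574 -0.02364428]
NR case [-0.08852372 -0.06456499]
scene notch case [-0.11512915 -0.02088579]
scene notch case [-0.11390721 -0.06143395]
tab front [-0.12079747 -0.02489641]
tab front [-0.12050975 -0.06448319]
scene corner case [-0.11459708  0.15230657]
scene corner case [-0.1142816  -0.14672887]
scene corner case [-0.08212222  0.15257829]
scene corner case [-0.08201931 -0.14441844]
jar1 [0.548 0.239 0.085] [-0.10474929  0.20125068]
jar2 [0.432 0.157 0.085] [-0.20236144  0.09792335]
jar3 [0.323 0.157 0.085] [-0.30987105  0.0758786 ]
jar4 [0.359 0.035 0.085] [-0.24960025 -0.03658734]
dish [ 0.503 -0.177  0.017] [-0.0668942  -0.21505846]
drop [0.661 0.205 0.075] [0.01196764 0.18997113]
```

Candidates: there is only one case (top px ~(320,220)). The notch outline is at top px (335,271), and a jar-free gap shows at scene px (300,220). Four jars look alike, at top px (211,243), (250,304), (247,364) and (314,345). The task's jar is the leftmost, (211,243), and none of them should be touched. The close crops show the notch at case y ≈ -0.042 (two views agree to about 3 mm).

I'll move toward a plain part of the rim with the fingers shut.

Call:
carry_out([
  [-0.4,-0.5,0,0,-1],
  [-0.8,-1,0,0,-1],
  [-0.8,-1,0,0,-1],
  [-0.8,-1,0,0,-1],
])

```text
clock: 0.55
eef_pos: [0.2103, -0.375, 0.2562]
tool_rot: [0.798, -0.603, -0.0, -0.001]
ft_force: [0.6, -0.7, 0.3]
grip_width: 0.0284
```

Call:
carry_out([
  [-0.4,-0.5,0,0,-1],
  [-0.8,-1,0,0,-1],
  [-0.8,-1,0,0,-1],
  [-0.8,-1,0,0,-1],
])

```text
clock: 0.95
eef_pos: [0.285, -0.2722, 0.2562]
tool_rot: [0.798, -0.603, -0.0, -0.0]
ft_force: [-1.0, -0.6, -0.1]
grip_width: -0.0003
```

Call:
carry_out([
  [-0.4,-0.5,0,-0.1,-1],
  [-0.8,-1,0,-0.2,-1],
  [-0.8,-1,0,-0.3,-1],
  [-0.8,-1,0,-0.4,-1],
  [-0.8,-1,0,-0.5,-1],
  [-0.8,-1,0,-0.6,-1],
  [-0.8,-1,0,-0.7,-1],
  [-0.8,-1,0,-0.8,-1],
  [-0.8,-1,0,-0.9,-1],
  [-0.8,-1,0,-1,-1],
  [-0.8,-1,0,-1,-1],
  [-0.8,-1,0,-1,-1],
])

```text
clock: 2.15
eef_pos: [0.3587, -0.1711, 0.2562]
tool_rot: [0.991, 0.135, -0.0, 0.0]
ft_force: [-1.4, 0.7, 1.3]
grip_width: -0.0002
```

Call:
carry_out([
  [0.5,-0.4,0,-0.09,-1],
  [1,-0.85,0,-0.18,-1],
  [1,-0.85,0,-0.27,-1],
  [1,-0.85,0,-0.36,-1],
  [1,-0.85,0,-0.45,-1],
  [1,-0.85,0,-0.54,-1],
  [1,-0.85,0,-0.63,-1],
  [1,-0.85,0,-0.7,-1],
  [1,-0.85,0,-0.7,-1],
  [1,-0.85,0,-0.7,-1],
])

```text
clock: 3.15
eef_pos: [0.4324, -0.0618, 0.2562]
tool_rot: [0.775, 0.632, -0.0, 0.0]
ft_force: [-0.0, 0.2, 0.4]
grip_width: -0.0001
```

```bash
cat >> h.py <<'E'
TH=-0.199; T=np.array([.6114,.0211]); M=np.array([[np.cos(TH),-np.sin(TH)],[np.sin(TH),np.cos(TH)]])
def st():
    from workcell import bot
    o=bot.get_obs(); p=np.array(o['eef_pos']); r=R.from_quat(o['tool_rot'])
    c=M.T@(p[:2]-T); x=r.apply([1,0,0])
    print('t',round(o['clock'],2),'case',c.round(4),'tcp z',p[2].round(4),'xhead',np.degrees(np.arctan2(x[1],x[0])).round(2),'want',round(90+np.degrees(TH),2),'tiltz',r.apply([0,0,1]).round(4),'F',np.array(o['ft_force']).round(2),'w',o['grip_width'])
    return p,r
def to(cx,cy,z):
    p,r=st(); w=np.append(T+M@[cx,cy],z); print('shift(0.1m)',(r.inv().apply(w-p)*10).round(3))
E
python3 -c "
from h import *
to(-.103,.010,.20)"
```

```text
t 3.15 case [-0.1591 -0.1166] tcp z 0.2562 xhead 78.34 want 78.6 tiltz [-2.e-04 -2.e-04 -1.e+00] F [-0.03  0.22  0.43] w -7.5419283683058e-05
shift(0.1m) [1.269 0.555 0.561]
```

Call:
carry_out([
  [0.5,0.2,0,0,-1],
  [0.9,0.5,0.2,0,-1],
  [0.95,0.55,0.4,0,-1],
  [0.95,0.55,0.55,0,-1],
  [0.95,0.55,0.55,0,-1],
  [0.95,0.55,0.55,0,-1],
])

```text
clock: 3.75
eef_pos: [0.5049, 0.0208, 0.2013]
tool_rot: [0.774, 0.633, -0.0, -0.0]
ft_force: [0.5, -0.8, 0.2]
grip_width: 0.0
```

Call:
carry_out([
  [0.32,0.0,0.3,0,-1],
  [0.32,0.0,0.6,0,-1],
  [0.32,0.0,0.8,0,-1],
  [0.32,0.0,0.8,0,-1],
  [0.32,0.0,0.8,0,-1],
])

```text
clock: 4.25
eef_pos: [0.512, 0.052, 0.1227]
tool_rot: [0.774, 0.633, 0.001, 0.0]
ft_force: [0.5, -0.1, -0.2]
grip_width: 0.0006
```

```bash
python3 -c "
from h import *
import cv2
from workcell import imaging
to(-.103,.010,.095)
cv2.imwrite('pics/scene1.png',imaging.camera('scene')[:,:,::-1])
cv2.imwrite('pics/wrist1.png',imaging.camera('wrist')[:,:,::-1])
a=np.hstack([cv2.resize(cv2.imread('pics/%s1.png'%n),(400,300)) for n in ('scene','wrist')])
cv2.imwrite('pics/both1.png',np.clip(a*1.6,0,255).astype('uint8'))
"
```

```text
t 4.25 case [-0.1035  0.0107] tcp z 0.1227 xhead 78.5 want 78.6 tiltz [ 1.6e-03  2.0e-04 -1.0e+00] F [ 0.48 -0.08 -0.16] w 0.000550712000590882
shift(0.1m) [-0.007  0.005  0.277]
```

View pics/both1.png

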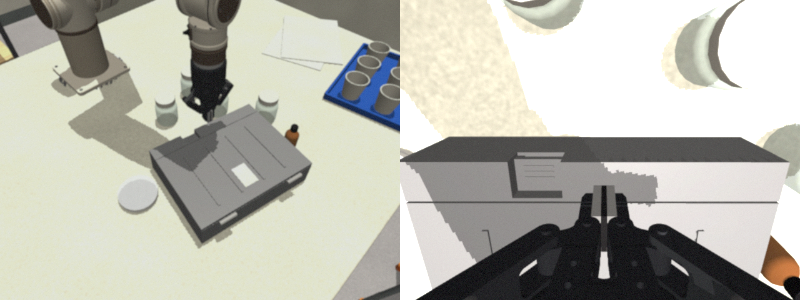

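The wrist view shows the shut fingers over plain rim at px (605,200) of the composite. The notch is at px (540,175), toward the robot's right. I'll descend until I touch the rim.

Call:
carry_out([
  [0,0,0.12,0,-1],
  [0,0,0.2,0,-1],
  [0,0,0.24,0,-1],
  [0,0,0.24,0,-1],
  [0,0,0.24,0,-1],
])

```text
clock: 4.85
eef_pos: [0.5113, 0.0524, 0.0971]
tool_rot: [0.774, 0.633, -0.0, -0.0]
ft_force: [0.6, 0.5, -0.5]
grip_width: -0.0004
```

Call:
carry_out([
  [0,0,0.02,0,-1],
  [0,0,0.02,0,-1],
])

```text
clock: 5.05
eef_pos: [0.5114, 0.0524, 0.0953]
tool_rot: [0.774, 0.633, 0.0, -0.0]
ft_force: [-0.7, 0.2, -0.7]
grip_width: 0.0002
```

Call:
carry_out([
  [0,0,0.01,0,-1],
  [0,0,0.01,0,-1],
])

```text
clock: 5.25
eef_pos: [0.5115, 0.0524, 0.0951]
tool_rot: [0.774, 0.633, 0.0, 0.0]
ft_force: [-1.7, -0.6, 4.3]
grip_width: -0.0002
```

Contact: 4.3 N at TCP z 0.095, so the tip is at 0.070, the rim's top. I'll slide along the rim toward the notch.

Call:
carry_out([
  [0,0,0,0,-1],
  [-0.05,0,0,0,-1],
  [-0.1,0,0,0,-1],
  [-0.15,0,0,0,-1],
  [-0.2,0,0,0,-1],
  [-0.2,0,0,0,-1],
])

```text
clock: 5.85
eef_pos: [0.5082, 0.0323, 0.0951]
tool_rot: [0.774, 0.633, 0.001, 0.0]
ft_force: [1.5, 1.6, 4.8]
grip_width: -0.0001
```

Call:
carry_out([
  [-0.05,0,0,0,-1],
  [-0.1,0,0,0,-1],
  [-0.15,0,0,0,-1],
  [-0.2,0,0,0,-1],
  [-0.2,0,0,0,-1],
])

```text
clock: 6.35
eef_pos: [0.5029, 0.012, 0.094]
tool_rot: [0.774, 0.633, -0.001, 0.0]
ft_force: [-0.9, -0.5, 0.0]
grip_width: 0.0004
```

Call:
carry_out([
  [-0.03,0,0,0,-1],
  [-0.03,0,0,0,-1],
])

```text
clock: 6.55
eef_pos: [0.5021, 0.0096, 0.0937]
tool_rot: [0.774, 0.633, -0.001, -0.0]
ft_force: [0.2, 0.5, -0.0]
grip_width: 0.0
```

Call:
carry_out([
  [-0.03,0,0,0,-1],
  [-0.03,0,0,0,-1],
])

```text
clock: 6.75
eef_pos: [0.502, 0.007, 0.094]
tool_rot: [0.774, 0.633, -0.0, -0.0]
ft_force: [-0.4, -0.4, 0.3]
grip_width: -0.0002
```

Call:
carry_out([
  [-0.03,0,0,0,-1],
  [-0.03,0,0,0,-1],
])

```text
clock: 6.95
eef_pos: [0.5016, 0.0041, 0.0943]
tool_rot: [0.774, 0.633, -0.0, 0.0]
ft_force: [0.9, 0.1, -0.3]
grip_width: 0.0002
```

```bash
python3 -c "
from h import *
to(-.105,-.043,.095)"
```

```text
t 6.95 case [-0.1043 -0.0384] tcp z 0.0943 xhead 78.56 want 78.6 tiltz [-2.e-04 -2.e-04 -1.e+00] F [ 0.89  0.09 -0.32] w 0.0002470946936215855
shift(0.1m) [-0.046 -0.007 -0.007]
```

The force vanished at case y ≈ -0.030 and has stayed at zero, so the tip is over the notch as the cameras showed. I'll centre it and go down to just above the catch.

Call:
carry_out([
  [-0.045,-0.01,0,0,-1],
  [-0.045,-0.01,0.05,0,-1],
  [-0.045,-0.01,0.09,0,-1],
  [-0.045,-0.01,0.09,0,-1],
])

```text
clock: 7.35
eef_pos: [0.4991, 0.0002, 0.0844]
tool_rot: [0.774, 0.633, -0.001, -0.001]
ft_force: [-0.3, 0.4, -0.3]
grip_width: 0.0002
```

```bash
python3 -c "
from h import *
import cv2
from workcell import imaging
to(-.105,-.043,.083)
i=imaging.camera('wrist')[:,:,::-1]
cv2.imwrite('pics/wrist2.png',i)
"
```

```text
t 7.35 case [-0.1059 -0.0427] tcp z 0.0844 xhead 78.57 want 78.6 tiltz [-0.0017  0.     -1.    ] F [-0.28  0.37 -0.29] w 0.0001696548848250734
shift(0.1m) [-0.003  0.009  0.014]
```

View pics/wrist2.png

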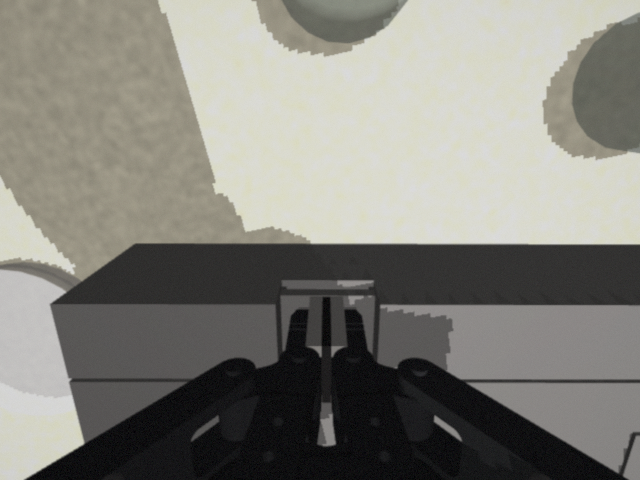

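The tip sits centred in the notch: notch edges at px 280 and 377, fingers centred at about 327. I'll press.

Call:
carry_out([
  [0,0,0.04,0,-1],
  [0,0,0.085,0,-1],
  [0,0,0.085,0,-1],
  [0,0,0.085,0,-1],
])

```text
clock: 7.8
eef_pos: [0.5002, 0.0002, 0.0772]
tool_rot: [0.774, 0.633, 0.0, 0.0]
ft_force: [-0.4, 0.5, 5.7]
grip_width: -0.0
```

The catch is down about 5.7 mm at 5.7 N, past the release point. I'll retreat out of the notch's open front, then up.

Call:
carry_out([
  [0,0,-0.03,0,-1],
  [0,-0.35,-0.06,0,-1],
  [0,-0.6,-0.1,0,-1],
  [0,-0.65,-0.4,0,-1],
  [0,-0.7,-0.9,0,-1],
  [0,-0.8,-1,0,-1],
  [0,-0.8,-1,0,-1],
])

```text
clock: 8.5
eef_pos: [0.4219, 0.0162, 0.1787]
tool_rot: [0.774, 0.633, 0.002, 0.001]
ft_force: [0.5, -0.4, -0.7]
grip_width: 0.0001
```

Call:
carry_out([
  [0,-0.3,-0.5,0,-1],
  [0,-0.6,-1,0,-1],
  [0,-0.6,-1,0,-1],
  [0,-0.6,-1,0,-1],
  [0,-0.6,-1,0,-1],
  [0,-0.6,-1,0,-1],
  [0,-0.6,-1,0,-1],
  [0,-0.6,-1,0,-1],
  [0,-0.6,-1,0,-1],
  [0,-0.6,-1,0,-1],
  [0,-0.6,-1,0,-1],
  [0,-0.6,-1,0,-1],
  [0,-0.6,-1,0,-1],
  [0,-0.6,-1,0,-1],
  [0,-0.6,-1,0,-1],
  [0,-0.6,-1,0,-1],
  [0,-0.6,-1,0,-1],
  [0,-0.6,-1,0,-1],
  [0,-0.6,-1,0,-1],
  [0,-0.6,-1,0,-1],
])

```text
clock: 10.5
eef_pos: [0.3626, 0.0279, 0.2768]
tool_rot: [0.774, 0.633, 0.0, -0.0]
ft_force: [0.3, 1.2, 0.7]
grip_width: 0.0001
```

```bash
python3 -c "
from h import *
import cv2
from workcell import imaging
st()
for n in ('scene','top'): cv2.imwrite('pics/%s3.png'%n,imaging.camera(n)[:,:,::-1])
a=np.hstack([cv2.resize(cv2.imread('pics/%s3.png'%n),(400,300)) for n in ('scene','top')])
cv2.imwrite('pics/both3.png',np.clip(a*1.6,0,255).astype('uint8'))
"
```

```text
t 10.5 case [-0.2453 -0.0425] tcp z 0.2768 xhead 78.57 want 78.6 tiltz [-0.  0. -1.] F [0.33 1.17 0.68] w 5.1498175695562686e-05
```

View pics/both3.png

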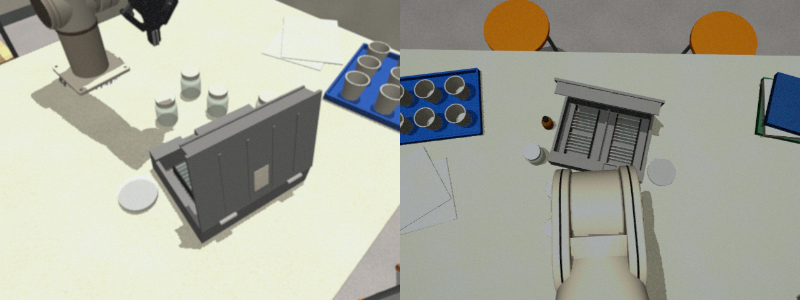

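The lid stands open: upright plate at scene px (260,150) and top px (610,95) of the composite. The jar, dish and dropper look undisturbed. I'll let it settle, then measure.

Call:
carry_out([
  [0,0,0,0,-1],
  [0,0,0,0,-1],
  [0,0,0,0,-1],
  [0,0,0,0,-1],
  [0,0,0,0,-1],
  [0,0,0,0,-1],
  [0,0,0,0,-1],
  [0,0,0,0,-1],
  [0,0,0,0,-1],
  [0,0,0,0,-1],
])

```text
clock: 11.6
eef_pos: [0.3626, 0.0279, 0.2768]
tool_rot: [0.774, 0.633, 0.0, 0.0]
ft_force: [-1.0, -0.0, -0.2]
grip_width: 0.0003
```

```bash
python3 -c "
from h import *
import cv2
from workcell import imaging
st()
i=imaging.camera('top')[:,:,::-1]; cv2.imwrite('pics/top4.png',i)
j=imaging.camera('scene')[:,:,::-1]; cv2.imwrite('pics/scene4.png',j)
a=cv2.imread('pics/top0.png').astype(int);b=cv2.imread('pics/top3.png').astype(int)
for n,(u,v,r) in dict(jar=(211,243,22),drop=(235,196,13),dish=(430,276,14)).items():
    s=np.s_[v-r:v+r,u-r:u+r]
    A=a[s].astype('float32').mean(2);B=i[s].astype('float32').mean(2)
    print(n,'shift px',np.round(cv2.phaseCorrelate(A,B),2))
print('lid motion top',np.abs(i.astype(int)-b)[120:170,230:430].mean(),'scene',np.abs(j.astype(int)-cv2.imread('pics/scene3.png'))[130:400,240:520].mean())
m=imaging.camera_model('scene')
for th in (1.1,1.2,1.35):
    p=[]
    for y in (.15,-.15):
        c=np.array([.114-.2*np.cos(th)+.006*np.sin(th), y]); p.append(np.round(proj(m,np.append(T+M@c,.064+.2*np.sin(th)+.006*np.cos(th))),1))
    print(th,p)
c=cv2.resize(j[120:400,220:540],None,fx=2.4,fy=2.1); cv2.imwrite('pics/s4c.png',np.clip(c*1.6,0,255).astype('uint8'))
"
```

```text
t 11.6 case [-0.2453 -0.0425] tcp z 0.2768 xhead 78.58 want 78.6 tiltz [ 1.e-04  0.e+00 -1.e+00] F [-1.01 -0.02 -0.18] w 0.00034281561390403444Traceback (most recent call last):
  File "<string>", line 12, in <module>
    print(n,'shift px',np.round(cv2.phaseCorrelate(A,B),2))
                       ~~~~~~~~^^^^^^^^^^^^^^^^^^^^^^^^^^^
    return _wrapfunc(a, 'round', decimals=decimals, out=out)
    return _wrapit(obj, method, *args, **kwds)
    conv = _array_converter(obj)
ValueError: setting an array element with a sequence. The requested array has an inhomogeneous shape after 1 dimensions. The detected shape was (2,) + inhomogeneous part.
```

```bash
python3 -c "
from h import *
import cv2
from workcell import imaging
i=cv2.imread('pics/top4.png'); j=imaging.camera('scene')[:,:,::-1]
a=cv2.imread('pics/top0.png').astype(int);b=cv2.imread('pics/top3.png').astype(int)
for n,(u,v,r) in dict(jar=(211,243,22),drop=(235,196,13),dish=(430,276,14)).items():
    s=np.s_[v-r:v+r,u-r:u+r]
    A=a[s].astype('float32').mean(2);B=i[s].astype('float32').mean(2)
    print(n,'shift px',cv2.phaseCorrelate(A,B))
print('lid motion top',np.abs(i.astype(int)-b)[120:170,230:430].mean(),'scene',np.abs(j.astype(int)-cv2.imread('pics/scene3.png'))[130:400,240:520].mean(), 'static', np.abs(j.astype(int)-cv2.imread('pics/scene3.png'))[380:,:200].mean())
m=imaging.camera_model('scene')
for th in (1.1,1.2,1.35):
    p=[]
    for y in (.15,-.15):
        c=np.array([.114-.2*np.cos(th)+.006*np.sin(th), y]); p.append(np.round(proj(m,np.append(T+M@c,.064+.2*np.sin(th)+.006*np.cos(th))),1))
    print(th,p)
c=cv2.resize(j[120:400,220:540],None,fx=2.4,fy=2.1); cv2.imwrite('pics/s4c.png',np.clip(c*1.6,0,255).astype('uint8'))
"
```

```text
jar shift px ((0.5380552671369543, 0.5025008904519304), 0.9816088297337662)
drop shift px ((0.5213163119561877, 0.5742633471605032), 0.9680180616666587)
dish shift px ((-0.08777990000941394, 0.022723154082594732), 0.9072190300623576)
lid motion top 1.8743333333333334 scene 1.5197883597883597 static 1.1923333333333332
1.1 [array([481.7, 130.6]), array([273.2, 229.1])]
1.2 [array([493.8, 133.8]), array([281.2, 236. ])]
1.35 [array([513.1, 141.8]), array([295. , 250.2])]
```

View pics/s4c.png

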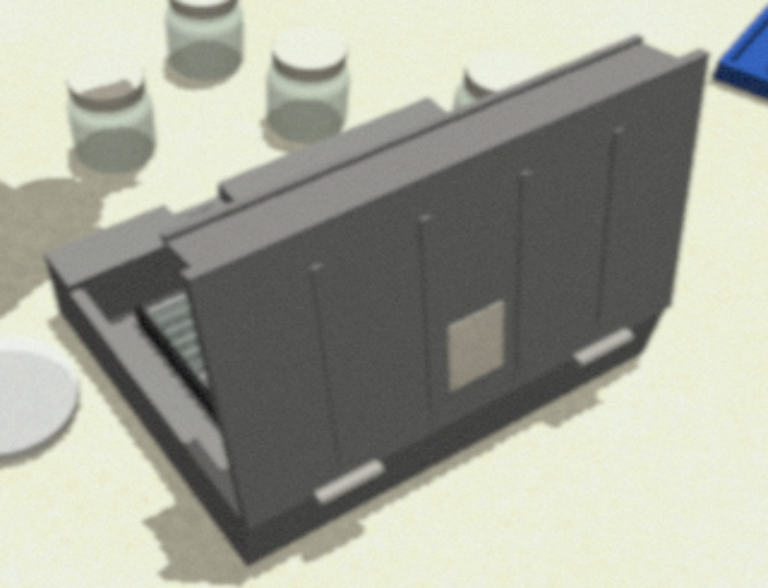

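The lid's outer top corners measure scene px (514,146) and (298,251). The 1.35 rad prediction was (513,142) and (295,250), so the lid is at its stop. The objects shifted by 0.8 px or less, and the hand is clear.

```bash
python3 -c "
from workcell import order
print(order.job_done())"
```

```text
the job is handed in; nothing more can be done
None
```

The slide case is open and the job is handed in (about 12 s of the 64 s used); no verdict was reported.

**What I did:** With the fingers shut, I touched plain rim (4.3 N, tip at 70 mm) and slid along it until the force dropped to zero over the notch. The cameras had placed the notch there too, at case y ≈ -43 mm. I pressed the catch down about 5.7 mm at 5.7 N, then backed out through the notch's open front and up.

**Last checks:**
- **Lid:** its top corners in the scene image match 1.35 rad, its stop, to within about 4 px. Image differences over the last second were only slightly above noise, so it appears at rest.
- **Jar, dish and dropper:** they moved less than 1 px in the top view, which is within measurement error.
- **Hand:** it is clear of everything, about 0.28 m up, with contact force near zero.
- **Catch:** I could not measure its return directly; nothing is touching it and it springs back by itself.

No check failed. The one disagreement was small: the force dropped to zero about 7 mm earlier along the rim than the fingers' given width implied, so the shut tips are narrower than I assumed.

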